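# Switch on and zero the bolt balance

## Robot

A 6-joint arm with a two-finger parallel gripper is mounted at the origin on the work surface. World frame = base frame: x ahead of the robot, y to its left, z up, the work surface at z = 0. Lengths are in m, angles in rad, forces in N, time in s.
With the tool pointing down it reaches from about 0.35 to 0.975 m from the base axis. Payload 7.1 kg.
Tool frame: the origin (TCP) lies midway between the tips of the shut fingers; the grasp point (between the pads) lies 19 mm behind it; z points along the fingers, y is the line along which they close (so a half turn about z gives the same grasp; the last joint's range is limited). The gripper opens to 88 mm and grips with 3 to 60 N. Pads are 20 mm wide; open, the fingers measure 115 mm over their backs; the gripper's body (75 mm by 178 mm) begins 61 mm behind the grasp point.
Start: joints at [-1.138, 0.423, 1.63, -0, 1.089, -0.019], TCP at [0.273, -0.562, 0.223] pointing down, gripper open.
Joint ranges: [-3, 3], [-0.9, 2.11], [0.09, 2.58], [-1.31, 4.45], [0.11, 2.69], [-2.54, 2.54]. Speed limits (rad/s): [2.39, 2.39, 3.01, 3.14, 3.14, 3.14].

## Interface

Orientations are given as a rotation vector (axis times angle).
In Python, from plant import manip gives the robot as it stands. The module is installed in compiled form; this text tells all that it offers.
- The arm moves only by the tool play_rows, never from a script. Its argument "motion" is a list of rows, each a list of 6 numbers: the shift along the tool's x, y, z normalised to -1 to 1, where 1 is 50 cm, then the turn, a rotation vector about the tool's x, y, z normalised to -1 to 1, where 1 is 60 degrees. In form: [[x, y, z, wx, wy, wz], ...]. A call has 1 to 20 rows; each row shifts and turns the commanded pose from where the row before left it, along the tool's axes as they then stand; what a row does not reach is not made up. A row lasts 1/12 s, in which the tool goes at most 41.7 mm and 7.16 degrees, less where a joint would pass 70% of its speed; a pose out of reach is approached as far as the arm can. A call with a number of a shift or a turn outside -1 to 1 is refused whole. A call with a gripper value outside its range is refused whole. "grip" is the closure, from -1 (fully open) to 1 (shut), set as the call begins (left out, the last holds). The fingers move at their own pace and stop on an object; the grip force is fixed at half the most. Time passes only in rows, so rows that do not move let the fingers close. It gives the time, the measured TCP pose, the force, the opening and the grip force at its end, in the units of the state.
- manip.get_state(): the state, without advancing time (a new reading comes with each control period).
- manip.snapshot(name): name is "scene" or "side" or "wrist"; returns the picture (480x640x3 uint8, red, green, blue); there is no depth.
- manip.camera_model(name): a dict with "intrinsics" (3x3 intrinsics, pixels), "dist" ([k1, k2, p1, p2, k3] as OpenCV has them; the pictures are not rectified), "R" (3x3) and "t" (3): a world point X has camera coordinates R X + t; the wrist camera has in their place "tool_from_camera" (4x4, takes a point from camera to tool coordinates, whose origin is the TCP and whose axes are the flange's). Camera axes: x right, y down, z forward; pixel columns grow to the right and rows downward; lengths in m; the calibration is good to about 2 mm. A picture is of the moment at which its call begins: read the wrist's pose just before it. camera_model takes no time and is no camera call.
- manip.sign_off(): hands the job in; it is judged then, once.
The state is a dict: "time": time; "joint_positions": joint angles; "joint_velocities": joint speeds; "tau": joint torques, N m; "ee_pos": TCP position; "ee_rot": TCP orientation; "contact_force": force on the tool from outside, world axes, zero at the start; "moment": the same for the moment, N m; "finger_gap": finger opening in m; "gripper_force": force on a finger pad.
Only numpy, scipy, OpenCV 4.12 (cv2) and the standard library are available. Lean on these libraries where they do the work, as an engineer would, in place of code of your own. Each camera call takes 0.05 s, during which the arm holds its last target. There are 200 camera calls.

## Task

Get the balance ready for weighing bolts in the steel dish on its pan, using only presses: push the white-dotted far half of its black power rocker all the way down to switch it on, then press the wide blue tare key fully down and let it come back up, then press the green send key fully down to log the zero and let it come up. Leave the grey keys alone, do not touch the pan or the dish, since that would spoil the zero, and pick up or shift nothing else on the bench, the lamp included.

Things in the scene. Friction and masses are not known exactly. Their poses are not given: they have to be found in the camera images.
- balance: white precision balance 320 mm deep (x) by 230 wide (y), fixed. Origin: underside centre, on the bench; x runs from its front edge (robot side) to its back. Front 100 mm: dark panel rising 0.20 rad from 36 mm high at the front edge to a 56 mm deck. Left to right from the robot, at y mm: grey key +92, green +50, wide blue +4, grey -42, black rocker -88; display above the keys, then the pan
- power_rocker (a joint): black V-shaped power rocker at the right end of the panel, 24 mm wide, 44 mm long up the slope, pivoting about its middle 4 mm above the panel. Joint in rad: 0 = off (far half sticks up, near half parallel to the panel), 0.42 = on (far half down, parallel to the panel). About 3 N on the far half moves it; no spring, it stays where it is left
- rocker_on_end (a point): white dot on the upper face of the rocker's far (pan-side) half, 14 mm from the pivot (the half is 22 mm long). It turns with the rocker: off, the face is 0.42 rad steeper than the panel and the dot about 10 mm above the panel; on, the face is parallel to the panel and the dot 4 mm above it
- tare_key (a joint): wide blue tare key, 40 mm (balance y) by 20 mm; travels 5 mm into the panel along the panel's normal and springs back by itself (1.5 N to start, 4 N at the bottom). Joint value in m: 0 = up, 0.005 = fully down
- tare_key_top (a point): centre of the blue key's top face, 8 mm above the panel when up; z is the outward normal of the panel (leaning 0.20 rad towards the robot side)
- send_key (a joint): green send key, 20 by 20 mm; travels 5 mm into the panel along the panel's normal and springs back by itself (1.5 N to start, 4 N at the bottom). Joint value in m: 0 = up, 0.005 = fully down
- send_key_top (a point): centre of the green key's top face, 8 mm above the panel when up; axes as for the blue key
- menu_key (a joint): grey key at the left end of the row, 20 by 20 mm, not to be pressed; travels 5 mm into the panel along the panel's normal and springs back by itself (1.5 N to start, 4 N at the bottom). Joint value in m: 0 = up, 0.005 = fully down
- units_key (a joint): grey key between the blue key and the rocker, 20 by 20 mm, not to be pressed; travels 5 mm into the panel along the panel's normal and springs back by itself (1.5 N to start, 4 N at the bottom). Joint value in m: 0 = up, 0.005 = fully down
- pan: square steel weighing pan, 170 by 170 by 5 mm, centred 55 mm behind the balance's origin. Origin: centre of its underside, 65 mm above the bench
- dish: round steel weighing dish, 90 mm across the rim, 18 mm high, loose on the pan. Origin: centre of its underside
- loose_bolt: silver M8 hex bolt, 32 mm long, lying loose in front of the balance. Origin: on the bench under its middle
- spacer: amber polyimide-coated spacer block 45 by 32 by 25 mm, loose beside the balance. Origin: centre of its underside
- check_weight: steel knob weight, 30 mm across, 43 mm high, loose beside the balance. Origin: centre of its underside
- puck: black anodized round fixture puck, 80 mm across, 30 mm high, loose under the magnifier lamp. Origin: centre of its underside
- puck_bolt: silver M8 hex bolt standing head up in the puck's centre hole. Origin: the shank's lower end, 5 mm above the bench
- tweezers_rest: white ceramic tweezers rest, 28 by 70 by 20 mm, with steel tweezers across it, loose on the left. Origin: centre of its underside
- lamp_head (a point): centre of the underside of the round magnifier head (220 mm across, 28 mm thick), 0.28 m above the bench, on a jointed arm that comes from a round foot at the left edge of the bench
There are look-alikes about, which are no part of the job. What is shaped like the dish but brown or yellow is not meant.

How it is judged:
By the outcome, as a careful person would: the job done as asked, in the order asked, and still so for the second after the job is handed in, with the robot touching nothing.
It also fails if it takes over 35 s, if anything falls off the work surface, if the arm or the gripper's body presses on something with over 40 N, if the wrist force passes 120 N, or if a joint passes its speed limit or range.

## Working session

There is one attempt and no reset: what is moved stays moved. The work goes in short steps, Python scripts to look and compute and a tool call to move; the robot and the scene stay as the last step left them, time stands still between calls to the robot, and variables do not carry over. Pictures are saved under pics/ and viewed, at most 10 in all, crops included, and the job is handed in when it is done.

Besides the shell and the picture viewer there is one more tool, called after "Request:" by a JSON object that holds its "method" and its "body", one argument or row to a line. play_rows: Moves the arm, as the interface text tells. Its arguments: {"type":"object","properties":{"motion":{"type":"array","items":{"type":"array","items":{"type":"number","minimum":-1,"maximum":1}}},"grip":{"type":"number"}},"required":["motion"]}

```bash
mkdir -p pics; python3 - <<'E'
from plant import manip
import cv2,numpy as np
s=manip.get_state();print(s['time'],s['ee_pos'],s['ee_rot'],s['finger_gap'])
for n in("scene","side","wrist"):
    im=manip.snapshot(n);cv2.imwrite(f"pics/{n}0.png",im[...,::-1])
    m=manip.camera_model(n);print(n,{k:np.round(v,4).tolist() for k,v in m.items()})
E
```

```text
0.0 [ 0.272641   -0.56177043  0.22192499] [-3.06033671e+00 -7.03335725e-01  5.04130855e-04] 0.08755059637041683
scene {'intrinsics': [[469.1656, 0.0, 325.013], [0.0, 469.1656, 244.148], [0.0, 0.0, 1.0]], 'dist': [-0.0603, 0.0, 0.0, 0.0, 0.0], 'R': [[0.4448, 0.8956, 0.011], [0.5507, -0.2638, -0.7919], [-0.7063, 0.3583, -0.6105]], 't': [-0.3299, -0.1829, 1.4496]}
side {'intrinsics': [[619.691, 0.0, 321.5929], [0.0, 619.691, 241.341], [0.0, 0.0, 1.0]], 'dist': [0.012, 0.0, 0.0, 0.0, 0.0], 'R': [[-0.9981, -0.0622, 0.0045], [-0.0492, 0.7412, -0.6694], [0.0384, -0.6683, -0.7429]], 't': [0.6135, 0.0936, 1.8055]}
wrist {'intrinsics': [[377.5372, 0.0, 326.8416], [0.0, 377.5372, 237.5759], [0.0, 0.0, 1.0]], 'dist': [-0.0739, 0.0, 0.0, 0.0, 0.0], 'tool_from_camera': [[0.0003, -0.9673, -0.2536, 0.0685], [1.0, 0.0002, 0.0004, -0.0], [-0.0003, -0.2536, 0.9673, -0.1623], [0.0, 0.0, 0.0, 1.0]]}
```

View pics/scene0.png

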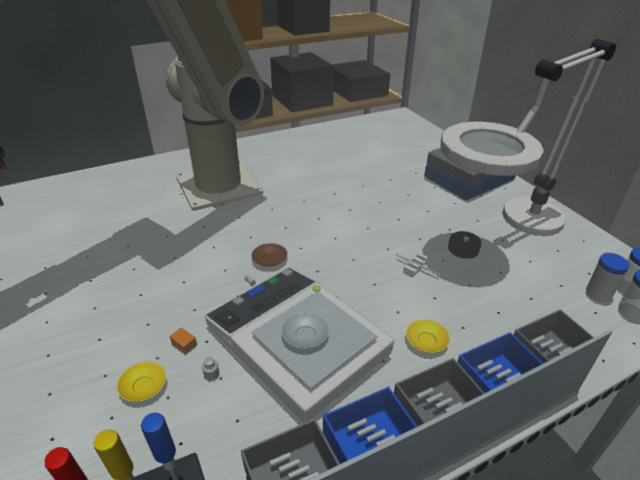

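View pics/side0.png

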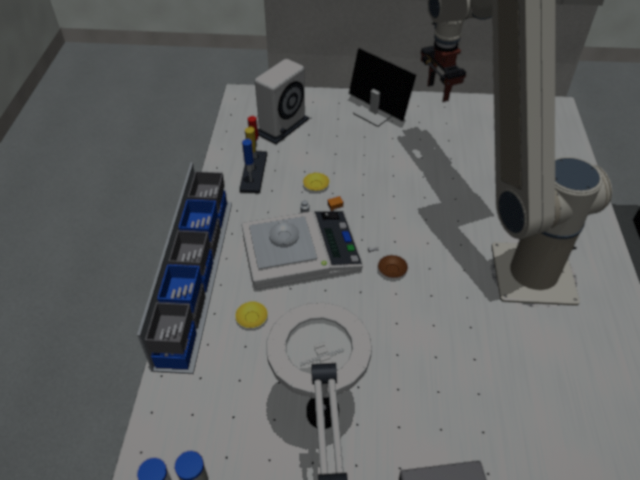

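The scene view shows the balance (corners about 207,318 / 297,270 / 392,343 / 305,417). The rocker is near (229,317), blue key near (255,291) and green near (272,281). The side view has blue at about (348,238) and green at about (350,247). The yellow and brown bowls are look-alikes that I'll leave alone.

```bash
cat > h.py <<'E'
import cv2,numpy as np
from plant import manip
from scipy.spatial.transform import Rotation as Ro
def ray(n,uv,pose=None):
    m=manip.camera_model(n)
    p=cv2.undistortPoints(np.array([[uv]],float),np.array(m['intrinsics']),np.array(m['dist']))[0,0]
    d=np.array([*p,1.])
    if n=='wrist':
        T=np.array(m['tool_from_camera']);R=Ro.from_rotvec(pose[1]).as_matrix()
        return R@T[:3,3]+pose[0],R@T[:3,:3]@d
    R=np.array(m['R']);return -R.T@np.array(m['t']),R.T@d
def onz(n,uv,z,pose=None):
    o,d=ray(n,uv,pose);return o+d*(z-o[2])/d[2]
def tri(a,b):
    (o1,d1),(o2,d2)=a,b
    s=np.linalg.lstsq(np.c_[d1,-d2],o2-o1,rcond=None)[0]
    p,q=o1+d1*s[0],o2+d2*s[1];return (p+q)/2,np.linalg.norm(p-q)
def blobs(im,lo,hi,roi,amin=8):
    x0,y0,x1,y1=roi;h=cv2.cvtColor(im[y0:y1,x0:x1],cv2.COLOR_RGB2HSV)
    n,_,st,c=cv2.connectedComponentsWithStats(cv2.inRange(h,lo,hi))
    return sorted([(int(st[i,4]),np.round(c[i]+[x0,y0],1).tolist()) for i in range(1,n) if st[i,4]>=amin],reverse=True)
E
python3 - <<'E'
from h import *
roi={'scene':(200,262,330,340),'side':(310,200,370,280)}
r={}
for n in roi:
    im=cv2.imread(f'pics/{n}0.png')[...,::-1].copy()
    for c,lo,hi in(('b',(108,130,60),(130,255,255)),('g',(45,100,50),(85,255,255))):
        b=blobs(im,lo,hi,roi[n],5);print(n,c,b[:4]);r[n,c]=b[0][1]
for c in 'bg':
    print(c,tri(ray('scene',r['scene',c]),ray('side',r['side',c])),onz('scene',r['scene',c],.055),onz('side',r['side',c],.055))
for uv in((207,318),(297,270)):print(onz('scene',uv,.036))
print('back',onz('scene',(392,343),.056),onz('scene',(305,417),.056))
print('lamp',tri(ray('scene',(491,150)),ray('side',(319,352))))
E
```

```text
scene b [(102, [255.4, 290.2])]
scene g [(47, [272.3, 280.6])]
side b [(83, [346.3, 236.0])]
side g [(48, [350.4, 247.1])]
b (array([ 0.54546795, -0.0705057 ,  0.04586104]), np.float64(0.0009457631458518375)) [ 0.55442068 -0.07333818  0.055     ] [ 0.54578797 -0.06161887  0.055     ]
g (array([ 0.53223546, -0.02660069,  0.04617746]), np.float64(8.260311791745592e-05)) [ 0.54153529 -0.02972209  0.055     ] [ 0.53236296 -0.01873245  0.055     ]
[ 0.57030588 -0.18588609  0.036     ]
[0.5120563  0.04153303 0.036     ]
back [0.80539531 0.10946303 0.056     ] [ 0.87566741 -0.10370099  0.056     ]
lamp (array([0.59173563, 0.48190192, 0.28416652]), np.float64(0.001013071761035734))
```

```bash
cat >> h.py <<'E'
def target_R(yaw,tilt=.2):
    return (Ro.from_euler('z',yaw)*Ro.from_euler('y',-tilt)*Ro.from_euler('x',np.pi))
def delta(p,R,rows=0):
    s=manip.get_state();R0=Ro.from_rotvec(s['ee_rot'])
    w=(R0.inv()*R).as_rotvec()/(np.pi/3)
    d=R.inv().apply(np.array(p)-s['ee_pos'])/.5
    print('t',s['time'],'turn',w.round(4),'shift after turn',d.round(4),'force',np.round(s['contact_force'],2))
E
python3 - <<'E'
from h import *
R=target_R(.27);n=-R.as_matrix()[:,2];print(n,R.as_matrix()[:,0])
delta(np.array([.548,-.072,.048])+.14*n,R)
E
```

```text
[-0.19147172 -0.05299136  0.98006658] [0.94455964 0.26141457 0.19866933]
t 0.15 turn [-0.0185  0.1905  0.1729] shift after turn [ 0.7071 -0.7974  0.2186] force [-0.53 -0.78  0.08]
```

Request:
{"method": "play_rows", "body": {
  "grip": 1,
  "motion": [
    [0,0,0,-0.006,0.0635,0.0576],
    [0,0,0,-0.006,0.0635,0.0576],
    [0,0,0,-0.006,0.0635,0.0576],
    [0.044,-0.05,0.0137,0,0,0],
    [0.044,-0.05,0.0137,0,0,0],
    [0.044,-0.05,0.0137,0,0,0],
    [0.044,-0.05,0.0137,0,0,0],
    [0.044,-0.05,0.0137,0,0,0],
    [0.044,-0.05,0.0137,0,0,0],
    [0.044,-0.05,0.0137,0,0,0],
    [0.044,-0.05,0.0137,0,0,0],
    [0.044,-0.05,0.0137,0,0,0],
    [0.044,-0.05,0.0137,0,0,0],
    [0.044,-0.05,0.0137,0,0,0],
    [0.044,-0.05,0.0137,0,0,0],
    [0.044,-0.05,0.0137,0,0,0],
    [0.044,-0.05,0.0137,0,0,0],
    [0.044,-0.05,0.0137,0,0,0],
    [0.044,-0.05,0.0137,0,0,0],
    [0,0,0,0,0,0]
  ]
}}

```text
time: 1.82
ee_pos: [0.5213, -0.0748, 0.1847]
ee_rot: [-3.07, -0.424, -0.309]
contact_force: [-1.1, 0.3, -0.9]
finger_gap: 0.0004
gripper_force: 0.0
```

```bash
python3 - <<'E'
from h import *
R=target_R(.27);n=-R.as_matrix()[:,2]
delta(np.array([.548,-.072,.048])+.14*n,R)
s=manip.get_state();im=manip.snapshot('wrist');cv2.imwrite('pics/w1.png',im[...,::-1])
np.savez('w1.npz',p=s['ee_pos'],r=s['ee_rot']);print(s['ee_pos'],s['finger_gap'],np.abs(s['joint_velocities']).max())
E
```

```text
t 1.8167 turn [-0.0008 -0.0007  0.004 ] shift after turn [-0.0024  0.0089 -0.0015] force [-1.07  0.3  -0.87]
[ 0.52126973 -0.07476787  0.18472055] 0.00038130753371658433 0.1206226209484152
```

View pics/w1.png

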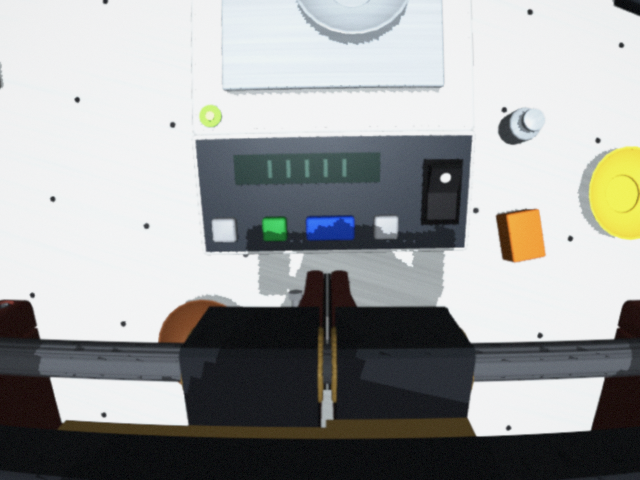

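The wrist view shows blue at (330,228), green at (275,229) and the grey keys at (223,231) and (386,227). The rocker spans (421–463, 158–224), with the white dot at (446,178). The panel corners are about (206,252), (465,247), (197,137) and (471,135).

```bash
python3 - <<'E'
from h import *
f=np.load('w1.npz');pose=(f['p'],f['r'])
im=cv2.imread('pics/w1.png')[...,::-1].copy()
px={'blue':blobs(im,(108,130,60),(130,255,255),(190,200,410,250),30)[0][1],
'green':blobs(im,(45,100,50),(85,255,255),(190,200,410,250),30)[0][1],
'dot':blobs(im,(0,0,150),(180,70,255),(428,164,460,195),5)[0][1]}
print(px)
fr=[onz('wrist',u,.036,pose) for u in((206,252),(465,247))]
bk=[onz('wrist',u,.056,pose) for u in((197,137),(471,135))]
print(fr,bk,np.linalg.norm(fr[0]-fr[1]),np.linalg.norm(bk[0]-bk[1]))
yv=(fr[0]-fr[1]+bk[0]-bk[1])[:2];yaw=np.arctan2(-yv[0],yv[1]);
g=onz('wrist',px['green'],.05,pose)-onz('wrist',px['blue'],.05,pose);print('yaw edges',yaw,'keys',np.arctan2(-g[0],g[1]),np.linalg.norm(g))
R=target_R(.272).as_matrix();ex=np.array([np.cos(.272),np.sin(.272),0]);n=-R[:,2]
F=(fr[0]+fr[1])/2
Bk=(bk[0]+bk[1])/2; F=(F+np.r_[Bk[:2]-.1*ex[:2],.036])/2 ; print('front mid',F)
# intersect with plane parallel to panel at given height
for k,h in(('blue',.008),('green',.008),('dot',.010)):
    o,d=ray('wrist',px[k],pose);s=n@(F+h*n-o)/(n@d);P=o+s*d
    q=P-F;print(k,P.round(4),'bal x,y',(q@ex).round(4),(q@np.array([-ex[1],ex[0],0])).round(4))
for k,c in(('blue',(255.4,290.2)),('green',(272.3,280.6))):
    print(k,'wrist+scene',tri(ray('wrist',px[k],pose),ray('scene',c)))
E
```

```text
{'blue': [330.1, 227.8], 'green': [274.2, 228.6], 'dot': [445.1, 177.5]}
[array([0.49742053, 0.02649685, 0.036     ]), array([ 0.56208912, -0.18730925,  0.036     ])] [array([0.58806665, 0.05172417, 0.056     ]), array([ 0.6492364 , -0.15890178,  0.056     ])] 0.22337205150482556 0.2193285848729877
yaw edges 0.28823023149543425 keys 0.2885408676062592 0.04561031355262289
front mid [ 0.5260414  -0.08043042  0.036     ]
blue [ 0.5467 -0.0705  0.0487] bal x,y 0.0226 0.004
green [ 0.5337 -0.0266  0.0486] bal x,y 0.0218 0.0498
dot [ 0.6101 -0.1473  0.059 ] bal x,y 0.0631 -0.087
blue wrist+scene (array([ 0.54660283, -0.07084829,  0.04739669]), np.float64(0.000620539143753731))
green wrist+scene (array([ 0.53354178, -0.0267543 ,  0.04742596]), np.float64(0.0005991917687803363))
```

```bash
python3 - <<'E'
from h import *
R=target_R(.288);n=-R.as_matrix()[:,2];ux=R.as_matrix()[:,0]
delta(np.array([.6101,-.1473,.059])+.001*ux+.030*n,R)
E
```

```text
t 1.8667 turn [ 0.0029  0.0002 -0.0123] shift after turn [0.0815 0.187  0.2126] force [-1.33 -0.35  0.32]
```

Request:
{"method": "play_rows", "body": {
  "motion": [
    [0,0,0,0.003,0,-0.0123],
    [0.0204,0.0468,0,0,0,0],
    [0.0204,0.0468,0,0,0,0],
    [0.0204,0.0468,0,0,0,0],
    [0.0204,0.0468,0,0,0,0],
    [0,0,0.05,0,0,0],
    [0,0,0.05,0,0,0],
    [0,0,0.05,0,0,0],
    [0,0,0.04,0,0,0],
    [0,0,0.022,0,0,0],
    [0,0,0,0,0,0],
    [0,0,0,0,0,0]
  ]
}}

```text
time: 2.87
ee_pos: [0.6039, -0.1526, 0.0891]
ee_rot: [-3.067, -0.436, -0.307]
contact_force: [-0.1, -0.3, 0.5]
finger_gap: 0.0004
gripper_force: 0.0
```

```bash
python3 - <<'E'
from h import *
R=target_R(.288);n=-R.as_matrix()[:,2];ux=R.as_matrix()[:,0]
delta(np.array([.6101,-.1473,.059])+.001*ux-.006*n,R)
cv2.imwrite('pics/w2.png',manip.snapshot('wrist')[...,::-1])
E
```

```text
t 2.8667 turn [ 0.0008  0.0006 -0.0052] shift after turn [ 0.0047 -0.0067  0.0741] force [-0.13 -0.29  0.46]
```

View pics/w2.png

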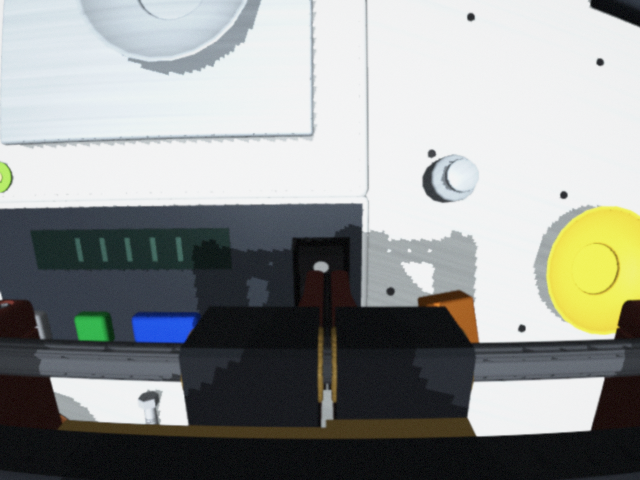

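The dot sits at (321,267), just ahead of the fingertips at (327,272), so a 3 mm correction left is right. Then I'll press.

Request:
{"method": "play_rows", "body": {
  "motion": [
    [0.0047,-0.0067,0,0,0,-0.005],
    [0,0,0.02,0,0,0],
    [0,0,0.014,0,0,0],
    [0,0,0.01,0,0,0],
    [0,0,0.01,0,0,0],
    [0,0,0.008,0,0,0],
    [0,0,0.006,0,0,0],
    [0,0,0.004,0,0,0],
    [0,0,0,0,0,0],
    [0,0,0,0,0,0]
  ]
}}

```text
time: 3.75
ee_pos: [0.6121, -0.1458, 0.0541]
ee_rot: [-3.066, -0.446, -0.307]
contact_force: [-0.3, 0.0, -0.0]
finger_gap: 0.0004
gripper_force: 0.0
```

```bash
python3 - <<'E'
from h import *
R=target_R(.288);n=-R.as_matrix()[:,2];ux=R.as_matrix()[:,0]
delta(np.array([.6101,-.1473,.059])+.001*ux-.006*n,R)
E
```

```text
t 3.75 turn [0.0006 0.0008 0.0008] shift after turn [-0.0006  0.0017  0.0014] force [-0.29  0.   -0.  ]
```

Request:
{"method": "play_rows", "body": {
  "motion": [
    [0,0.0015,0.003,0,0,0],
    [0,0,0.002,0,0,0],
    [0,0,0,0,0,0],
    [0,0,0,0,0,0]
  ]
}}

```text
time: 4.08
ee_pos: [0.6124, -0.1461, 0.0531]
ee_rot: [-3.066, -0.446, -0.307]
contact_force: [-7.1, 2.1, 16.1]
finger_gap: 0.0005
gripper_force: 8.5
```

Request:
{"method": "play_rows", "body": {
  "motion": [
    [0,0,0.002,0,0,0],
    [0,0,0,0,0,0],
    [0,0,0,0,0,0]
  ]
}}

```text
time: 4.33
ee_pos: [0.6125, -0.1461, 0.0529]
ee_rot: [-3.066, -0.446, -0.307]
contact_force: [-10.9, 2.4, 24.9]
finger_gap: 0.0006
gripper_force: 13.3
```

Request:
{"method": "play_rows", "body": {
  "motion": [
    [0,0,-0.02,0,0,0],
    [0,0,-0.04,0,0,0],
    [0,0,-0.05,0,0,0],
    [0,-0.06,0,0,0,0],
    [0,-0.06,0,0,0,0],
    [0,-0.04,0,0,0,0],
    [0,0,0,0,0,0],
    [0,0,0,0,0,0]
  ]
}}

```text
time: 5.0
ee_pos: [0.5798, -0.0721, 0.1048]
ee_rot: [-3.066, -0.448, -0.307]
contact_force: [0.3, 0.3, 0.6]
finger_gap: 0.0003
gripper_force: 0.0
```

```bash
python3 - <<'E'
from h import *
R=target_R(.288);n=-R.as_matrix()[:,2]
s=manip.get_state();im=manip.snapshot('wrist')
cv2.imwrite('pics/w3.png',cv2.resize(im[180:330,130:530,::-1],None,fx=2,fy=2,interpolation=3))
for h in(.025,.003):delta(np.array([.5466,-.0707,.048])+h*n,R)
E
```

```text
t 5.05 turn [ 0.0012 -0.0003  0.0016] shift after turn [-0.0849 -0.0234  0.0489] force [ 0.06 -0.54  0.08]
t 5.05 turn [ 0.0012 -0.0003  0.0016] shift after turn [-0.0849 -0.0234  0.0929] force [ 0.06 -0.54  0.08]
```

View pics/w3.png

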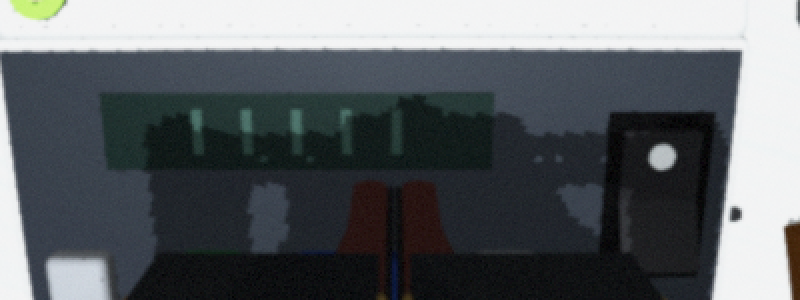

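The rocker has tipped: the dot in the crop is at (662,157) on a flat far half, and 25 N was resisted at the stop. Now the blue key.

Request:
{"method": "play_rows", "body": {
  "motion": [
    [-0.0425,-0.0117,0,0,0,0],
    [-0.0425,-0.0117,0,0,0,0],
    [0,0,0.03,0,0,0],
    [0,0,0.0189,0,0,0],
    [0,0,0,0,0,0],
    [0,0,0,0,0,0]
  ]
}}

```text
time: 5.55
ee_pos: [0.5422, -0.0727, 0.0719]
ee_rot: [-3.067, -0.445, -0.308]
contact_force: [0.4, 0.3, 0.3]
finger_gap: 0.0004
gripper_force: 0.0
```

```bash
python3 - <<'E'
from h import *
R=target_R(.288);n=-R.as_matrix()[:,2]
delta(np.array([.5466,-.0707,.048]),R)
im=manip.snapshot('wrist')
cv2.imwrite('pics/w4.png',cv2.resize(im[180:330,130:530,::-1],None,fx=2,fy=2,interpolation=3))
E
```

```text
t 5.55 turn [0.001  0.0003 0.0001] shift after turn [-0.0002 -0.0014  0.0487] force [0.39 0.31 0.33]
```

View pics/w4.png

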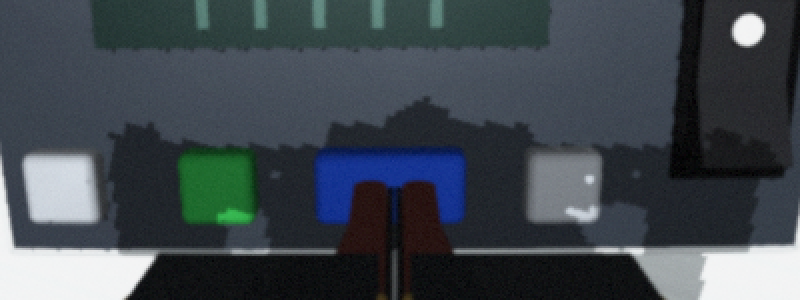

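The tips are centred on blue (crop 318–465 × 150–222), clear of the grey key. Pressing.

Request:
{"method": "play_rows", "body": {
  "motion": [
    [0,-0.0014,0.025,0,0,0],
    [0,0,0.014,0,0,0],
    [0,0,0.008,0,0,0],
    [0,0,0.006,0,0,0],
    [0,0,0.005,0,0,0],
    [0,0,0.004,0,0,0],
    [0,0,0,0,0,0],
    [0,0,0,0,0,0]
  ]
}}

```text
time: 6.27
ee_pos: [0.5474, -0.0698, 0.0437]
ee_rot: [-3.066, -0.446, -0.31]
contact_force: [-9.0, -1.3, 21.7]
finger_gap: 0.0004
gripper_force: 11.7
```

Request:
{"method": "play_rows", "body": {
  "motion": [
    [0,0,0,0,0,0],
    [0,0,-0.02,0,0,0],
    [0,0,-0.042,0,0,0],
    [0,0,0,0,0,0],
    [0,-0.046,0,0,0,0],
    [0,-0.046,0,0,0,0],
    [0,0,0,0,0,0],
    [0,0,0,0,0,0]
  ]
}}

```text
time: 6.93
ee_pos: [0.528, -0.0265, 0.072]
ee_rot: [-3.066, -0.449, -0.308]
contact_force: [0.3, -0.7, 0.8]
finger_gap: 0.0006
gripper_force: 0.0
```

```bash
python3 - <<'E'
from h import *
R=target_R(.288);n=-R.as_matrix()[:,2]
delta(np.array([.5336,-.0267,.048]),R)
im=manip.snapshot('wrist')
cv2.imwrite('pics/w5.png',cv2.resize(im[180:330,130:530,::-1],None,fx=2,fy=2,interpolation=3))
E
```

```text
t 6.9333 turn [0.0006 0.0001 0.0026] shift after turn [0.0008 0.0035 0.0492] force [ 0.32 -0.67  0.78]
```

View pics/w5.png

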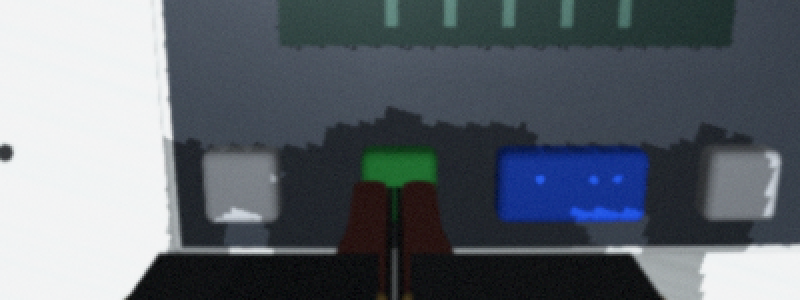

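Blue is back up (crop 498–647 × 147–222), and the tips are over green (362–437), well clear of both neighbours. I'll press green.

Request:
{"method": "play_rows", "body": {
  "motion": [
    [0.0008,0.003,0.025,0,0,0],
    [0,0,0.0145,0,0,0],
    [0,0,0.008,0,0,0],
    [0,0,0.006,0,0,0],
    [0,0,0.005,0,0,0],
    [0,0,0.004,0,0,0],
    [0,0,0,0,0,0],
    [0,0,0,0,0,0]
  ]
}}

```text
time: 7.65
ee_pos: [0.5348, -0.0275, 0.0436]
ee_rot: [-3.067, -0.446, -0.309]
contact_force: [-11.9, -5.9, 28.5]
finger_gap: 0.0004
gripper_force: 15.4
```

Request:
{"method": "play_rows", "body": {
  "motion": [
    [0,0,0,0,0,0],
    [0,0,-0.02,0,0,0],
    [0,0,-0.042,0,0,0],
    [0,0,-0.07,0,0,0],
    [0,0,-0.07,0,0,0],
    [-0.05,0,-0.05,0,0,0],
    [-0.05,0,0,0,0,0],
    [0,0,0,0,0,0],
    [0,0,0,0,0,0]
  ]
}}

```text
time: 8.4
ee_pos: [0.4632, -0.0481, 0.1556]
ee_rot: [-3.067, -0.444, -0.308]
contact_force: [0.8, 0.1, 0.4]
finger_gap: 0.0006
gripper_force: 0.0
```

```bash
python3 - <<'E'
from h import *
cv2.imwrite('pics/w6.png',manip.snapshot('wrist')[...,::-1])
E
```

```text
(no output)
```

View pics/w6.png

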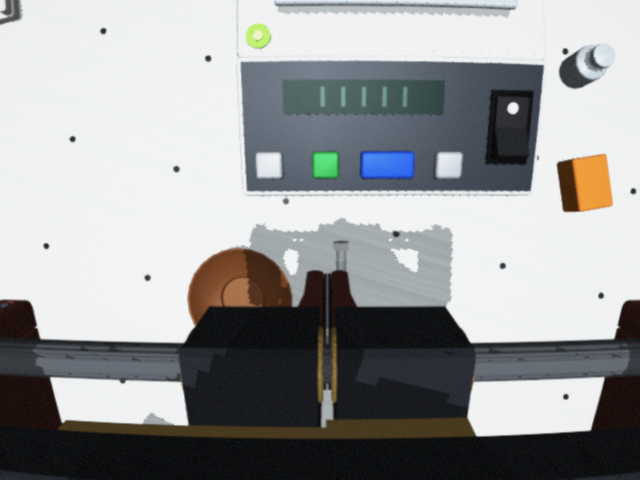

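All keys are up, and the rocker (490–533 × 90–163) is flat at its far half with the dot at (513,108). Nothing else has moved and the arm is clear.

```bash
python3 -c "
from plant import manip
print(manip.sign_off())"
```

```text
the job is handed in; nothing more can be done
None
```

I handed the job in at about 8.5 s: the rocker is on, then tare and send were each pressed to their stops and came back up, and the grey keys, pan, dish and other bench items were not touched.

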